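# Press the seam presser into its shaped tray, the way round that fits

### The arm

A 7-joint arm with a two-finger parallel gripper is mounted at the origin on the work surface. World frame = base frame: x ahead of the robot, y to its left, z up, the work surface at z = 0. Lengths are in m, angles in rad, forces in N, time in s.
With the tool pointing down it reaches from about 0.4 to 0.85 m from the base axis. Payload 10.4 kg.
Tool frame: the origin (TCP) lies at the very end of the fingers, on their centre line; the grasp point (between the pads) lies 19 mm behind it (r.pinch_z is the distance from the TCP to the grasp point, in m); z points along the fingers, y is the line along which they close (so a half turn about z gives the same grasp; the last joint's range is limited). The gripper opens to 87 mm and grips with 3 to 60 N. Pads are 19 mm wide; open, the fingers measure 117 mm over their backs; the gripper's body (75 mm by 190 mm) begins 51 mm behind the grasp point.
Start: joints at [-1.282, 0.332, -0.065, 1.46, 0.022, 1.35, -0.088], TCP at [0.192, 0.595, 0.223] pointing down, gripper open.
Joint ranges: [-2.6, 2.6], [-0.5, 2.12], [-1.47, 1.34], [0.16, 2.42], [-1.27, 4.41], [0.06, 2.06], [-2.6, 2.6]. Speed limits (rad/s): [2.22, 2.22, 2.79, 2.79, 3.14, 3.14, 3.14].

### API

Orientations are given as a unit quaternion [x, y, z, w].
In Python, from bench import r, camera gives the robot as it stands. The module is installed in compiled form; this text tells all that it offers.
- The arm moves only by the shell command python3 -m pendant 'ROWS' [FORCE]. ROWS is JSON, a list of rows, each an object with "dp": the shift along the tool's x, y, z as a fraction of full scale, a list of three; "rotation": the turn, a rotation vector about the tool's x, y, z as a fraction of full scale, a list of three; "jaw": the opening, from 0 (shut) to 1 (fully open). A call has 1 to 8 rows; each row is the pose to reach, as a shift and turn from the pose commanded when the call began, along the tool's axes at that moment, turning the shorter way round; what a row does not reach only later rows make up. Full scale, the value 1, is 0.15 m for a shift and 2 pi rad for a turn. A row lasts 1/8 s, in which the tool goes at most 62.5 mm and 10.7 degrees, less where a joint would pass 70% of its speed; a pose out of reach is approached as far as the arm can. A call with a number of a shift or a turn outside -1 to 1 is refused whole. A call with a gripper value outside its range is refused whole. The fingers move at their own pace and stop on an object; FORCE is the grip in N (left out, the last holds). Time passes only in rows, so rows that repeat a pose let the fingers close. It gives the time, the measured TCP pose, the force, the opening and the grip force at its end, in the units of the state.
- r.read_state(): the state, without advancing time (a new reading comes with each control period).
- camera(name): name is "scene" or "top" or "wrist"; returns a dict with "image" (384x512x3 uint8, red, green, blue), "z_map" (384x512 float32, m along the optical axis (not along the pixel's ray), 0 where there is no reading), "mtx" (3x3 intrinsics, pixels), "distortion" ([k1, k2, p1, p2, k3] as OpenCV has them; the pictures are not rectified), "T" (4x4, takes a point from camera to world coordinates). Camera axes: x right, y down, z forward; pixel columns grow to the right and rows downward; lengths in m; the calibration is good to about 2 mm. A picture is of the moment at which its call begins.
- r.close_job(): hands the job in; it is judged then, once.
The state is a dict: "time": time; "joint_positions": joint angles; "joint_vel": joint speeds; "joint_torque": joint torques, N m; "ee_pos": TCP position; "eef_rot": TCP orientation; "ft_force": force on the tool from outside, world axes, zero at the start; "torque": the same for the moment, N m; "width": finger opening in m; "grip_force": force on a finger pad.
Only numpy, scipy, OpenCV 4.12 (cv2) and the standard library are available. Lean on these libraries where they do the work, as an engineer would, in place of code of your own. Each camera call takes 0.05 s, during which the arm holds its last target. There are 200 camera calls.

### The job

Put the wooden seam presser back into the long shaped recess of the sewing tray and press it fully home, sole down, so that it sits flat and flush. It fits only one way round, because a cross rib on the recess floor must enter the groove in its sole: if it stands proud, lift it out, turn it end for end and press it in again. Let go of it, and leave the tin, the jar, the magnet and the thimble where they are.

Things in the scene. Friction and masses are not known exactly. Their poses are not given: they have to be found in the camera images.
- presser: Loose wooden seam presser, about 100 g: flat block with round ends, 96 long (x) x 30 wide (y) x 16 high, end radius 15, with an upright grip in the middle of its top. Origin: centre of the sole; z up, x along the block. It starts lying on its sole on the work surface, at any yaw.
- grip (a point): On the presser: centre of the grip's top, 40 above the sole. The grip is 44 long (x) x 14 wide (y) and stands from 16 to 40 above the sole. Held across its width it tips easily about the line of the fingers when one end of the block is pushed; held by its two ends, 44 apart, it stays level. Axes as the presser's.
- groove (a point): On the presser, in the sole at x = +13: middle of a groove 10 wide (x), 10 deep, running right across the sole. A small round steel rivet on the block's top at x = +36 marks this end.
- tray: Wooden sewing tray, 190 long (x) x 90 wide (y) x 22 high, fixed to the surface. Origin: centre of its underside; z up. The long round-ended recess for the presser lies along x, centred at x = -30; at the +x end are three round holes, two with bobbins, one with the thimble.
- recess (a point): Centre of the recess floor, 6 above the work surface; axes as the tray's. A cross rib, 4 long (x), 9 high, stands on the floor at x = +13 or -13 from here, differing between starts, told by no pose: see it from above or feel it. Right way round (groove over rib) the sole lies on the floor, the block's top level with the tray's; wrong way it stops on the rib, about 9 proud or tilted.
- mouth (a point): Centre of the recess mouth, 16 above its floor, level with the tray's top. The recess is 100 x 34, ends cut at 45 degrees to follow the round ends (2 clearance all round). Two rounded sprung pads bulge 2.8 from the middle of its long walls, low down: the presser slides in freely until about 7 mm above the floor, then must be pressed with 3 to 10 N.
- tin: Yellow plastic round sewing tin with lid, 104 across, 52 high; bystander. Origin: centre of the underside.
- jar: Clear button jar with a steel screw lid, 68 across, 86 high; bystander. Origin: centre of the underside.
- magnet: White ceramic disc magnet, 30 across, 8 high, lying loose; bystander. Origin: centre of the underside.
- thimble: Steel thimble, 18 across, 22 high, standing in a hole of the tray at tray x = +76, y = 0, its top 32 above the work surface; bystander. Origin: centre of the underside.
There are look-alikes about, which are no part of the job. Several things have the shape of the presser; the one meant has the colours described above.

How it is judged:
By the outcome, as a careful person would: the job done as asked, in the order asked, and still so for the second after the job is handed in, with the robot touching nothing.
It also fails if it takes over 72 s, if anything falls off the work surface, if the arm or the gripper's body presses on something with over 40 N, if the wrist force passes 120 N, or if a joint passes its speed limit or range.

## Working session

There is one attempt and no reset: what is moved stays moved. The work goes in short steps, Python scripts to look and compute and a shell command to move; the robot and the scene stay as the last step left them, time stands still between calls to the robot, and variables do not carry over. Pictures are saved under pics/ and viewed, at most 10 in all, crops included, and the job is handed in when it is done.

```bash
mkdir -p pics
cat > h.py <<'E'
import numpy as np, cv2
from bench import r, camera
from scipy.spatial.transform import Rotation as R
def snap(name, fn=None):
    c=camera(name)
    if fn: cv2.imwrite('pics/'+fn, c['image'][:,:,::-1])
    return c
def ray(c,uv,z):
    """pixels -> world points on the plane at height z"""
    uv=np.asarray(uv,float).reshape(-1,1,2)
    n=cv2.undistortPoints(uv,np.array(c['mtx']),np.array(c['distortion'])).reshape(-1,2)
    T=np.array(c['T']); d=np.c_[n,np.ones(len(n))]@T[:3,:3].T; o=T[:3,3]
    return o+d*((z-o[2])/d[:,2])[:,None]
def todp(p_goal):
    """shift in tool axes, fraction of full scale, from the measured pose"""
    s=r.read_state(); Q=R.from_quat(s['eef_rot'])
    return Q.inv().apply(np.asarray(p_goal)-s['ee_pos'])/0.15
E
python3 - <<'E'
from h import *
for n in ['top','scene']:
    c=snap(n,n+'1.png'); np.savez('pics/'+n+'1.npz',**c); print(n,np.round(c['T'],3).tolist())
s=r.read_state(); print(s); print(R.from_quat(s['eef_rot']).as_matrix().round(3))
E
```

```text
top [[-0.011, -0.982, 0.188, 0.427], [-1.0, 0.013, 0.006, 0.043], [-0.009, -0.188, -0.982, 0.739], [0.0, 0.0, 0.0, 1.0]]
scene [[0.87, 0.287, -0.4, 0.842], [0.492, -0.482, 0.725, -0.478], [0.016, -0.828, -0.561, 0.464], [0.0, 0.0, 0.0, 1.0]]
{'time': 0.1, 'joint_positions': array([-1.28158875,  0.33281988, -0.06472686,  1.46084893,  0.02165352,
        1.34991971, -0.08849377]), 'joint_vel': array([-0.00020737, -0.00253224, -0.0014747 , -0.00271842,  0.0019837 ,
       -0.00019991,  0.00015785]), 'joint_torque': array([ 9.06011155e-04, -6.24545360e+01,  2.42499949e-02, -3.90716815e+01,
       -6.14117878e-02,  3.65326053e-02,  7.01124850e-05]), 'ee_pos': array([0.19163571, 0.59452787, 0.22183061]), 'eef_rot': array([ 1.55242125e-01,  9.87876238e-01, -6.47435499e-04, -4.99461136e-05]), 'ft_force': array([-0.32246157,  0.3495638 ,  0.56119993]), 'torque': array([ 0.02453221, -0.02538013, -0.0041324 ]), 'grip_force': 0.0, 'width': 0.08700566482873295}
[[-0.952  0.307 -0.   ]
 [ 0.307  0.952 -0.001]
 [-0.    -0.001 -1.   ]]
```

View pics/top1.png

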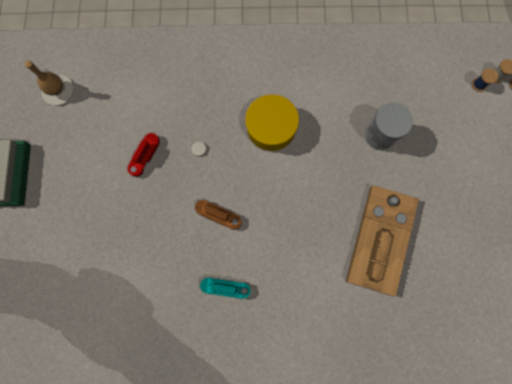

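View pics/scene1.png

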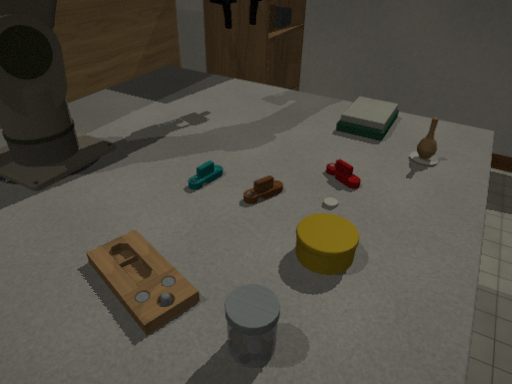

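Candidates for the presser in the top view: brown wooden (218,214), teal (225,288) and red (144,154), all the same shape. I choose the brown one because it is wood. The tray is at (384,241), with the thimble at (393,200) marking its +x end. Next I take close crops and measure.

```bash
cat > m.py <<'E'
from h import *
c=dict(np.load('pics/top1.npz')); s=dict(np.load('pics/scene1.npz'))
im=c['image']; 
def cr(im,x0,y0,x1,y1,w,h): return cv2.resize(im[y0:y1,x0:x1],(w,h),interpolation=cv2.INTER_CUBIC)
a=cr(im,190,190,250,240,396,330); b=cr(im,340,180,425,300,284,400)
d=cr(s['image'],235,165,295,215,396,330); e=cr(s['image'],80,225,200,325,400,333)
out=np.zeros((600,800,3),np.uint8)
out[:330,:396]=a; out[:330,400:796]=d
out[335:600,:400]=cr(s['image'],80,225,200,325,400,265); out[335:600,400:800]=cr(im.transpose(1,0,2)[:, ::-1],384-300,345,384-184,422,400,265)
cv2.imwrite('pics/crop1.png',out[:,:,::-1])
hsv=cv2.cvtColor(im,cv2.COLOR_RGB2HSV)
m=((hsv[...,0]<20)&(hsv[...,1]>110)).astype(np.uint8)
n,l,st,ce=cv2.connectedComponentsWithStats(m)
for i in range(1,n):
    if st[i,4]>60:print(st[i],ce[i].round(1))
for nm,box,z in [('presser',(190,190,250,240),.012),('tray',(340,180,425,300),.022)]:
    x0,y0,x1,y1=box; mm=np.zeros_like(m); mm[y0:y1,x0:x1]=m[y0:y1,x0:x1]
    if nm=='tray': mm=cv2.morphologyEx(mm,cv2.MORPH_CLOSE,np.ones((9,9)))
    k=max(cv2.findContours(mm,cv2.RETR_EXTERNAL,cv2.CHAIN_APPROX_NONE)[0],key=cv2.contourArea)
    P=ray(c,k.reshape(-1,2),z)[:,:2]
    print(nm,cv2.minAreaRect((P*1000).astype(np.float32)))
print('thimble',ray(c,[[393,200]],.032))
E
python3 m.py
```

```text
[ 26  61  36  33 466] [46.8 80.5]
[500  60  12  14 140] [506.3  66.5]
[482  69  16  14 191] [489.5  75.8]
[127 133  32  43 648] [143.  153.4]
[ 347  186   71  110 4681] [381.9 242.4]
[195 200  46  29 663] [217.  213.7]
presser ((533.5482177734375, 120.27389526367188), (95.18672943115234, 29.396648406982422), 64.76858520507812)
tray ((481.2513427734375, -188.54934692382812), (92.52594757080078, 188.30828857421875), 72.10043334960938)
thimble [[ 0.55299289 -0.20998171  0.032     ]]
```

View pics/crop1.png

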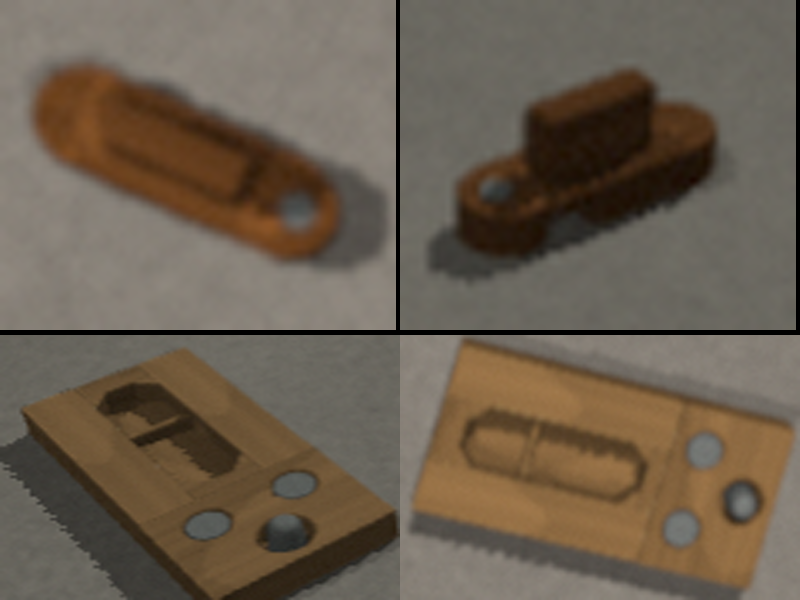

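Crop: the brown block has its steel rivet at top pixel (235,222). That end points to −y, so the presser's yaw is about −115°. The rib crosses the recess on the side away from the thimble, about pixel (376,262), so it is at x = −13. The rivet end must therefore point away from the thimble. Now I move over the presser.

```bash
python3 -m pendant '[{"dp":[-0.785,-0.577,0],"rotation":[0,0,0],"jaw":1},{"dp":[-0.785,-0.577,0],"rotation":[0,0,0],"jaw":1},{"dp":[-0.785,-0.577,0],"rotation":[0,0,0],"jaw":1}]' 30
python3 -m pendant '[{"dp":[-0.785,-0.577,0],"rotation":[0,0,0],"jaw":1},{"dp":[-0.785,-0.577,0],"rotation":[0,0,0],"jaw":1},{"dp":[-0.785,-0.577,0],"rotation":[0,0,0],"jaw":1}]'
python3 -m pendant '[{"dp":[-0.785,-0.577,0],"rotation":[0,0,0],"jaw":1},{"dp":[-0.785,-0.577,0],"rotation":[0,0,0],"jaw":1},{"dp":[-0.785,-0.577,0],"rotation":[0,0,0],"jaw":1}]'
python3 -m pendant '[{"dp":[-0.785,-0.577,0],"rotation":[0,0,0.02],"jaw":1},{"dp":[-0.785,-0.577,0],"rotation":[0,0,0.02],"jaw":1},{"dp":[-0.785,-0.577,0],"rotation":[0,0,0.02],"jaw":1},{"dp":[-0.785,-0.577,0],"rotation":[0,0,0.02],"jaw":1},{"dp":[-0.785,-0.577,0],"rotation":[0,0,0.02],"jaw":1}]'
python3 - <<'E'
from h import *
c=snap('wrist','w1.png'); np.savez('pics/w1.npz',**c); s=r.read_state()
print(np.round(c['T'],3).tolist(),s['ee_pos'],R.from_quat(s['eef_rot']).as_matrix().round(3).tolist())
E
```

```text
time: 0.48
ee_pos: [0.2802, 0.4731, 0.2225]
eef_rot: [0.158, 0.987, -0.0, 0.0]
ft_force: [-0.6, 0.5, -0.6]
width: 0.0869
grip_force: 0.0
time: 0.85
ee_pos: [0.3649, 0.3549, 0.2226]
eef_rot: [0.157, 0.988, -0.0, 0.0]
ft_force: [-0.5, 0.8, 0.4]
width: 0.087
grip_force: 0.0
time: 1.23
ee_pos: [0.4501, 0.2362, 0.2225]
eef_rot: [0.157, 0.988, -0.0, 0.0]
ft_force: [-1.1, 0.5, -0.0]
width: 0.0869
grip_force: 0.0
time: 1.85
ee_pos: [0.5332, 0.1226, 0.2223]
eef_rot: [0.216, 0.976, 0.0, -0.0]
ft_force: [-1.3, 0.8, 0.5]
width: 0.087
grip_force: 0.0
[[0.422, 0.88, 0.218, 0.473], [0.907, -0.409, -0.103, 0.15], [-0.001, 0.241, -0.97, 0.385], [0.0, 0.0, 0.0, 1.0]] [0.53313323 0.12269625 0.22236691] [[-0.907, 0.421, -0.001], [0.421, 0.907, 0.001], [0.001, 0.0, -1.0]]
```

View pics/w1.png

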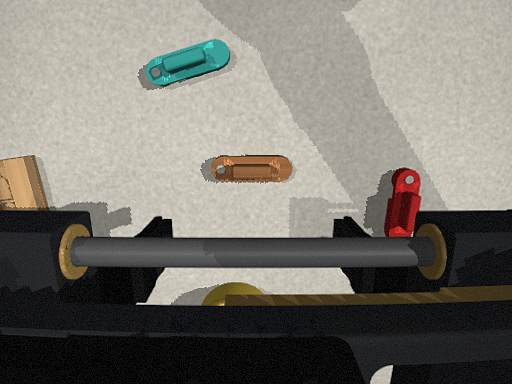

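The wrist view shows the brown presser at (250,168) with its rivet at (221,170), level with the tool's y axis. I measure it precisely here.

```bash
cat > p.py <<'E'
from h import *
c=dict(np.load('pics/w1.npz')); im=c['image']; hsv=cv2.cvtColor(im,cv2.COLOR_RGB2HSV)
v,u=np.mgrid[:384,:512]; T=c['T']
uv=np.c_[u.ravel(),v.ravel()].astype(float)
n=cv2.undistortPoints(uv.reshape(-1,1,2),c['mtx'],c['distortion']).reshape(-1,2); z=c['z_map'].ravel()
W=(np.c_[n,np.ones(len(n))]*z[:,None])@T[:3,:3].T+T[:3,3]
box=((u>200)&(u<300)&(v>145)&(v<190)).ravel()
fl=box&(np.abs(W[:,2])<.006); print('floor z',np.median(W[fl,2]))
for nm,lo,hi in [('grip',.035,.046),('blocktop',.011,.021)]:
    k=box&(W[:,2]>lo)&(W[:,2]<hi); P=W[k]; print(nm,k.sum(),np.median(P[:,2]),cv2.minAreaRect((P[:,:2]*1000).astype(np.float32)))
print('rivet',ray(c,[[221,170]],.016))
m=((hsv[...,0]<20)&(hsv[...,1]>110)).astype(np.uint8)*box.reshape(384,512).astype(np.uint8)
k=max(cv2.findContours(m,cv2.RETR_EXTERNAL,cv2.CHAIN_APPROX_NONE)[0],key=cv2.contourArea).reshape(-1,2)
print('outline',cv2.minAreaRect((ray(c,k,.014)[:,:2]*1000).astype(np.float32)))
E
python3 p.py
```

```text
floor z 0.000354663936442734
grip 506 0.04003591429242245 ((531.4634399414062, 121.09846496582031), (43.164066314697266, 13.843975067138672), 64.55842590332031)
blocktop 1371 0.016314670268614495 ((531.6593017578125, 120.85984802246094), (94.96422576904297, 29.98863410949707), 64.93448638916016)
rivet [[0.51799334 0.08783523 0.016     ]]
outline ((531.1239013671875, 120.50737762451172), (94.3419189453125, 31.005353927612305), 65.05024719238281)
```

```bash
python3 -m pendant '[{"dp":[0.005,-0.015,0.4],"rotation":[0,0,0],"jaw":1},{"dp":[0.005,-0.015,0.7],"rotation":[0,0,0],"jaw":1},{"dp":[0.005,-0.015,1],"rotation":[0,0,0],"jaw":1},{"dp":[0.005,-0.015,1],"rotation":[0,0,0],"jaw":1}]' 30
python3 -m pendant '[{"dp":[0,0,0.12],"rotation":[0,0,0],"jaw":1},{"dp":[0,0,0.24],"rotation":[0,0,0],"jaw":1},{"dp":[0,0,0.33],"rotation":[0,0,0],"jaw":1},{"dp":[0,0,0.35],"rotation":[0,0,0],"jaw":1},{"dp":[0,0,0.35],"rotation":[0,0,0],"jaw":1}]'
```

```text
time: 2.4
ee_pos: [0.5294, 0.1198, 0.07]
eef_rot: [0.216, 0.976, -0.002, -0.003]
ft_force: [-0.6, -0.6, 0.7]
width: 0.0868
grip_force: 0.0
time: 3.02
ee_pos: [0.5323, 0.1191, 0.0201]
eef_rot: [0.217, 0.976, 0.0, 0.0]
ft_force: [-0.6, 0.0, 0.1]
width: 0.0871
grip_force: 0.0
```

```bash
python3 -m pendant '[{"dp":[0.01,0.008,0.008],"rotation":[0,0,0],"jaw":1},{"dp":[0.01,0.008,0.008],"rotation":[0,0,0],"jaw":0.3},{"dp":[0.01,0.008,0.008],"rotation":[0,0,0],"jaw":0.3},{"dp":[0.01,0.008,0.008],"rotation":[0,0,0],"jaw":0.3},{"dp":[0.01,0.008,0.008],"rotation":[0,0,0],"jaw":0.3},{"dp":[0.01,0.008,0.008],"rotation":[0,0,0],"jaw":0.3}]' 40
python3 -m pendant '[{"dp":[0,0,-0.1],"rotation":[0,0,0],"jaw":0.3},{"dp":[0,0,-0.5],"rotation":[0,0,0],"jaw":0.3},{"dp":[0,0,-0.9],"rotation":[0,0,0],"jaw":0.3},{"dp":[0,0,-0.9],"rotation":[0,0,0],"jaw":0.3}]'
python3 - <<'E'
from h import *
c=snap('top','t2.png'); np.savez('pics/t2.npz',**c); s=r.read_state()
print(s['ee_pos'],s['width'],s['grip_force'],R.from_quat(s['eef_rot']).as_matrix().round(3).tolist())
E
```

```text
time: 3.78
ee_pos: [0.5313, 0.1209, 0.0188]
eef_rot: [0.217, 0.976, 0.0, -0.0]
ft_force: [0.2, 0.2, 0.5]
width: 0.0445
grip_force: 0.2
time: 4.28
ee_pos: [0.5342, 0.1215, 0.1597]
eef_rot: [0.217, 0.976, 0.003, 0.004]
ft_force: [-0.0, 0.5, -1.5]
width: 0.0436
grip_force: 40.0
[0.53266711 0.12123953 0.156773  ] 0.043988775574610124 39.999693632125854 [[-0.906, 0.424, 0.005], [0.424, 0.906, 0.002], [-0.003, 0.004, -1.0]]
```

```bash
python3 -m pendant '[{"dp":[-0.147,-0.879,0],"rotation":[0,0,0],"jaw":0.3},{"dp":[-0.147,-0.879,0],"rotation":[0,0,0],"jaw":0.3},{"dp":[-0.147,-0.879,0],"rotation":[0,0,0],"jaw":0.3},{"dp":[-0.147,-0.879,0],"rotation":[0,0,0],"jaw":0.3}]' 40
python3 -m pendant '[{"dp":[-0.147,-0.879,0],"rotation":[0,0,0],"jaw":0.3},{"dp":[-0.147,-0.879,0],"rotation":[0,0,0],"jaw":0.3},{"dp":[-0.147,-0.879,0],"rotation":[0,0,0],"jaw":0.3},{"dp":[-0.147,-0.879,0],"rotation":[0,0,0],"jaw":0.3}]'
python3 -m pendant '[{"dp":[-0.147,-0.879,0],"rotation":[0,0,0],"jaw":0.3},{"dp":[-0.147,-0.879,0],"rotation":[0,0,0],"jaw":0.3},{"dp":[-0.147,-0.879,0],"rotation":[0,0,0],"jaw":0.3},{"dp":[-0.147,-0.879,0],"rotation":[0,0,0],"jaw":0.3}]'
python3 -m pendant '[{"dp":[0,0,0],"rotation":[0,0,0.03],"jaw":0.3},{"dp":[0,0,0],"rotation":[0,0,0.06],"jaw":0.3},{"dp":[0,0,0],"rotation":[0,0,0.09],"jaw":0.3},{"dp":[0,0,0],"rotation":[0,0,0.12],"jaw":0.3},{"dp":[0,0,0],"rotation":[0,0,0.15],"jaw":0.3},{"dp":[0,0,0],"rotation":[0,0,0.18],"jaw":0.3},{"dp":[0,0,0],"rotation":[0,0,0.21],"jaw":0.3},{"dp":[0,0,0],"rotation":[0,0,0.23],"jaw":0.3}]'
python3 -m pendant '[{"dp":[0,0,0],"rotation":[0,0,0],"jaw":0.3},{"dp":[0,0,0],"rotation":[0,0,0],"jaw":0.3}]'
python3 - <<'E'
from h import *
c=snap('wrist','w2.png'); np.savez('pics/w2.npz',**c); s=r.read_state()
print(s['ee_pos'],s['width'],s['grip_force'],R.from_quat(s['eef_rot']).as_matrix().round(3).tolist(),s['ft_force'])
E
```

```text
time: 4.82
ee_pos: [0.495, -0.0079, 0.1533]
eef_rot: [0.217, 0.976, 0.0, -0.001]
ft_force: [-0.5, 1.6, -0.8]
width: 0.0436
grip_force: 40.0
time: 5.32
ee_pos: [0.46, -0.1354, 0.1535]
eef_rot: [0.217, 0.976, 0.0, -0.0]
ft_force: [-0.3, 1.5, -1.7]
width: 0.0434
grip_force: 40.0
time: 5.82
ee_pos: [0.4247, -0.2638, 0.1535]
eef_rot: [0.216, 0.976, 0.0, -0.0]
ft_force: [-0.1, 1.6, -0.3]
width: 0.0435
grip_force: 40.0
time: 6.82
ee_pos: [0.4253, -0.2624, 0.1535]
eef_rot: [0.808, 0.589, 0.0, -0.0]
ft_force: [0.5, 0.7, -1.3]
width: 0.0437
grip_force: 40.0
time: 7.08
ee_pos: [0.4244, -0.264, 0.1537]
eef_rot: [0.807, 0.591, 0.0, -0.0]
ft_force: [-0.3, 0.1, 0.3]
width: 0.0438
grip_force: 40.0
[ 0.42421903 -0.26442678  0.15372287] 0.04386430326795981 39.99987781047821 [[0.303, 0.953, -0.0], [0.953, -0.303, 0.0], [0.0, -0.0, -1.0]] [ 0.4814101   0.04646095 -0.97417287]
```

View pics/w2.png

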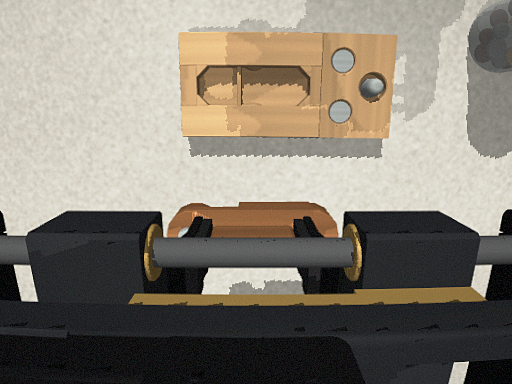

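In the wrist view the held presser has its rivet at (185,232), on the left. The rib is at (240,85), left of the recess centre at about (253,85), so the way round is right. Now I measure the recess.

```bash
cat > q.py <<'E'
from h import *
c=dict(np.load('pics/w2.npz')); v,u=np.mgrid[:384,:512]; T=c['T']
uv=np.c_[u.ravel(),v.ravel()].astype(float)
n=cv2.undistortPoints(uv.reshape(-1,1,2),c['mtx'],c['distortion']).reshape(-1,2); z=c['z_map'].ravel()
W=(np.c_[n,np.ones(len(n))]*z[:,None])@T[:3,:3].T+T[:3,3]; H=W[:,2].reshape(384,512)
box=(u>170)&(u<405)&(v>22)&(v<160)
top=box&(np.abs(H-.022)<.005); print('top z',np.median(H[top]))
rc=cv2.minAreaRect((W[top.ravel(),:2]*1000).astype(np.float32)); print('tray',rc)
inn=box&(u>188)&(u<318)&(v>58)&(v<114)
m=(inn&~top).astype(np.uint8)
k=max(cv2.findContours(m,cv2.RETR_EXTERNAL,cv2.CHAIN_APPROX_NONE)[0],key=cv2.contourArea).reshape(-1,2)
rm=cv2.minAreaRect((ray(c,k,.022)[:,:2]*1000).astype(np.float32)); print('mouth',rm)
th=np.deg2rad(-17.7); ct=np.array(rc[0]); ax=np.array([np.cos(th),np.sin(th)])
print('recess from tray',ct-30*ax, ' thimble', ray(c,[[373,86]],.032))
rib=inn&(np.abs(H-.015)<.003)&(np.abs(u-240)<8); print('rib local x',(np.median(W[rib.ravel(),:2],0)*1000-ct)@ax+30,rib.sum())
fl=inn&(np.abs(H-.006)<.003); print('floor',np.median(H[fl]))
P=W[top.ravel(),:2]*1000
# held presser block top, seen part
pb=(u>165)&(u<340)&(v>200)&(v<240); hs=cv2.cvtColor(c['image'],cv2.COLOR_RGB2HSV)
pm=pb&(hs[...,0]<20)&(hs[...,1]>100); Q=W[pm.ravel()]; s=r.read_state(); L=R.from_quat(s['eef_rot']).inv().apply(Q-s['ee_pos'])*1000
print('held pts in tool frame, 1/50/99 pct',np.percentile(L,[1,50,99],axis=0).round(1).tolist())
E
python3 q.py
```

```text
top z 0.022112170062725284
tray ((479.23223876953125, -190.02577209472656), (90.30360412597656, 191.18057250976562), 72.03974151611328)
mouth ((450.0099792480469, -181.08755493164062), (33.384010314941406, 98.4814453125), 72.4098129272461)
recess from tray [ 450.65239433 -180.90478027]  thimble [[ 0.54878824 -0.21253748  0.032     ]]
rib local x -12.89825242617706 190
floor 0.006176422787672886
held pts in tool frame, 1/50/99 pct [[-1.8, -46.0, -17.1], [8.5, 0.7, 2.7], [13.8, 44.1, 17.5]]
```

```bash
python3 -m pendant '[{"dp":[0.3,0,0],"rotation":[0,0,0],"jaw":0.3},{"dp":[0.583,0,0.1],"rotation":[0,0,0],"jaw":0.3},{"dp":[0.583,0,0.35],"rotation":[0,0,0],"jaw":0.3},{"dp":[0.583,0,0.55],"rotation":[0,0,0],"jaw":0.3},{"dp":[0.583,0,0.68],"rotation":[0,0,0],"jaw":0.3},{"dp":[0.583,0,0.68],"rotation":[0,0,0],"jaw":0.3},{"dp":[0.583,0,0.68],"rotation":[0,0,0],"jaw":0.3}]' 40
python3 - <<'E'
from h import *
c=snap('top'); d=snap('wrist'); e=snap('scene'); s=r.read_state()
f=lambda a,x0,y0,x1,y1,w,h: cv2.resize(a['image'][y0:y1,x0:x1],(w,h),interpolation=cv2.INTER_CUBIC)
out=np.zeros((600,800,3),np.uint8); out[:300,:400]=f(d,128,96,384,288,400,300); out[:300,400:]=f(e,80,225,200,315,400,300); out[300:,:400]=f(c,332,180,452,270,400,300)
out[300:,400:]=cv2.resize(e['image'],(400,300)); cv2.imwrite('pics/c3.png',out[:,:,::-1])
print(s['ee_pos'],s['ft_force'],todp([.4503,-.1810,.041]))
E
```

```text
time: 8.0
ee_pos: [0.451, -0.1823, 0.0526]
eef_rot: [0.808, 0.589, 0.0, 0.0]
ft_force: [-0.1, -0.1, -0.6]
width: 0.0435
grip_force: 40.0
[ 0.45114987 -0.18221737  0.05268241] [0.09256127 0.7028862  0.08837538] [ 0.00593583 -0.00799332  0.07787527]
```

View pics/c3.png

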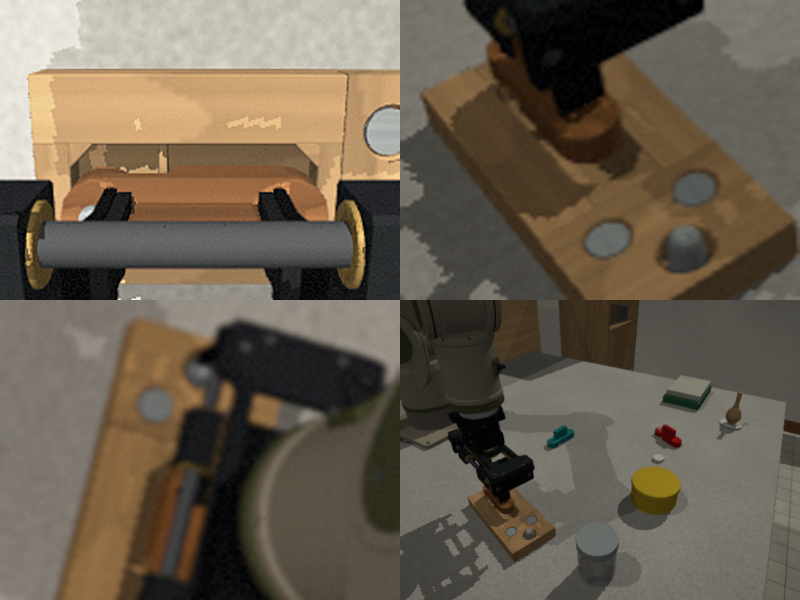

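The composite shows the block centred over the recess along its length, with left ends at 63 (block) and 70 (recess) and right ends at 328 and 320. The rivet is at the rib end. I lower it slowly and check the force.

```bash
python3 -m pendant '[{"dp":[0.006,-0.006,0],"rotation":[0,0,0],"jaw":0.3},{"dp":[0.006,-0.006,0.04],"rotation":[0,0,0],"jaw":0.3},{"dp":[0.006,-0.006,0.08],"rotation":[0,0,0],"jaw":0.3},{"dp":[0.006,-0.006,0.09],"rotation":[0,0,0],"jaw":0.3},{"dp":[0.006,-0.006,0.09],"rotation":[0,0,0],"jaw":0.3}]' 40
```

```text
time: 8.78
ee_pos: [0.4502, -0.1808, 0.0381]
eef_rot: [0.808, 0.589, 0.0, -0.0]
ft_force: [3.3, 1.6, -2.6]
width: 0.0434
grip_force: 40.0
```

```bash
python3 -m pendant '[{"dp":[0,0,0.02],"rotation":[0,0,0],"jaw":0.3},{"dp":[0,0,0.035],"rotation":[0,0,0],"jaw":0.3},{"dp":[0,0,0.035],"rotation":[0,0,0],"jaw":0.3},{"dp":[0,0,0.035],"rotation":[0,0,0],"jaw":0.3}]' 40
```

```text
time: 9.28
ee_pos: [0.4503, -0.1809, 0.0331]
eef_rot: [0.808, 0.589, 0.0, 0.0]
ft_force: [5.2, 2.9, -1.6]
width: 0.0437
grip_force: 40.0
```

```bash
python3 -m pendant '[{"dp":[0.006,0.006,0],"rotation":[0,0,0],"jaw":0.3},{"dp":[0.006,0.006,0],"rotation":[0,0,0],"jaw":0.3},{"dp":[0.006,0.006,0.01],"rotation":[0,0,0],"jaw":0.3},{"dp":[0.006,0.006,0.02],"rotation":[0,0,0],"jaw":0.3},{"dp":[0.006,0.006,0.02],"rotation":[0,0,0],"jaw":0.3}]' 40
```

```text
time: 9.9
ee_pos: [0.4509, -0.1804, 0.0298]
eef_rot: [0.808, 0.589, -0.0, -0.0]
ft_force: [1.3, 1.0, -1.7]
width: 0.0434
grip_force: 40.0
```

```bash
python3 -m pendant '[{"dp":[0.002,0.001,0.01],"rotation":[0,0,0],"jaw":0.3},{"dp":[0.002,0.001,0.02],"rotation":[0,0,0],"jaw":0.3},{"dp":[0.002,0.001,0.033],"rotation":[0,0,0],"jaw":0.3},{"dp":[0.002,0.001,0.033],"rotation":[0,0,0],"jaw":0.3}]' 50
python3 -m pendant '[{"dp":[0,0,0.008],"rotation":[0,0,0],"jaw":0.3},{"dp":[0,0,0.008],"rotation":[0,0,0],"jaw":0.3}]'
```

```text
time: 10.4
ee_pos: [0.4513, -0.1802, 0.025]
eef_rot: [0.808, 0.589, 0.0, -0.0]
ft_force: [0.7, 1.4, -0.4]
width: 0.0435
grip_force: 50.0
time: 10.65
ee_pos: [0.4513, -0.1802, 0.0249]
eef_rot: [0.808, 0.589, 0.0, -0.001]
ft_force: [-7.4, 5.6, 22.9]
width: 0.0434
grip_force: 50.0
```

It is home: TCP z is 0.0249 against 0.0248 expected, with 23 N of floor reaction. I relieve the push, release and back off.

```bash
python3 -m pendant '[{"dp":[0,0,-0.008],"rotation":[0,0,0],"jaw":0.3},{"dp":[0,0,-0.008],"rotation":[0,0,0],"jaw":0.75},{"dp":[0,0,-0.008],"rotation":[0,0,0],"jaw":0.75},{"dp":[0,0,-0.008],"rotation":[0,0,0],"jaw":0.75},{"dp":[0,0,-0.008],"rotation":[0,0,0],"jaw":0.75}]'
python3 -m pendant '[{"dp":[0,0,-0.15],"rotation":[0,0,0],"jaw":0.75},{"dp":[0,0,-0.4],"rotation":[0,0,0],"jaw":0.75},{"dp":[0,0,-0.8],"rotation":[0,0,0],"jaw":0.75},{"dp":[-0.3,0,-0.9],"rotation":[0,0,0],"jaw":0.75},{"dp":[-0.6,0,-0.9],"rotation":[0,0,0],"jaw":0.75},{"dp":[-0.6,0,-0.9],"rotation":[0,0,0],"jaw":0.75}]'
python3 - <<'E'
from h import *
c=snap('wrist','w4.png'); e=snap('scene')
out=np.hstack([c['image'][:300,100:500],cv2.resize(e['image'][225:325,80:200],(400,300),interpolation=cv2.INTER_CUBIC)]); cv2.imwrite('pics/w4.png',out[:,:,::-1])
v,u=np.mgrid[:384,:512]; T=c['T']; uv=np.c_[u.ravel(),v.ravel()].astype(float)
n=cv2.undistortPoints(uv.reshape(-1,1,2),c['mtx'],c['distortion']).reshape(-1,2)
W=(np.c_[n,np.ones(len(n))]*c['z_map'].ravel()[:,None])@T[:3,:3].T+T[:3,3]
ax=np.array([.953,-.303]); ay=np.array([.303,.953]); l=W[:,:2]-[.4513,-.1802]; a=l@ax*1000; b=l@ay*1000
for nm,k in [('-x end top',(abs(a+31)<4)&(abs(b)<9)),('+x end top',(abs(a-33)<8)&(abs(b)<9)),('tray',(abs(b)<40)&(abs(b)>25)&(abs(a)<50)),('grip',(abs(a)<18)&(abs(b)<4))]: print(nm,k.sum(),np.percentile(W[k,2],[10,50,90]).round(4))
E
```

```text
time: 11.28
ee_pos: [0.4512, -0.1803, 0.0251]
eef_rot: [0.808, 0.589, -0.0, -0.0]
ft_force: [-0.3, -0.6, -0.2]
width: 0.0647
grip_force: 0.0
time: 12.02
ee_pos: [0.4221, -0.2692, 0.1605]
eef_rot: [0.81, 0.587, -0.0, 0.001]
ft_force: [0.3, -0.0, -1.2]
width: 0.0653
grip_force: 0.0
-x end top 188 [0.0217 0.0226 0.0239]
+x end top 372 [0.0214 0.0224 0.0233]
tray 9581 [0.0217 0.3228 0.3228]
grip 436 [0.0454 0.0463 0.0472]
```

View pics/w4.png

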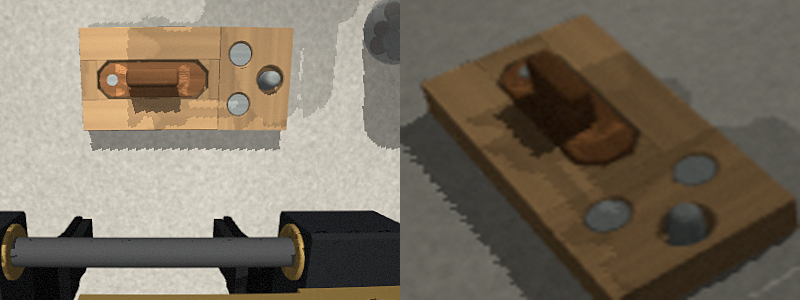

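The block sits flush: both ends read about 22.5 mm against the tray's 22 mm, and the grip's top is at 46 mm as expected. The thimble is in place at (270,78) and the gripper is clear.

```bash
python3 -c "
from bench import r
print(r.close_job())"
```

```text
the job is handed in; nothing more can be done
None
```

The wooden seam presser is pressed fully home in the tray recess, flat and flush with its groove over the rib; I let go, touched none of the bystanders, and handed the job in after about 12 s of robot time.

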